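# Close a twin-screw bonding press squarely on a carrier

### The arm

A 6-joint arm with a two-finger parallel gripper is mounted at the origin on a cart in front of the work surface, level with it; the furniture and walls round the work are solid. World frame = base frame: x ahead of the robot, y to its left, z up, the work surface at z = 0. Lengths are in m, angles in rad, forces in N, time in s.
With the tool pointing down it reaches from about 0.4 to 0.825 m from the base axis. Payload 7 kg.
Tool frame: the origin (TCP) lies midway between the tips of the shut fingers; the grasp point (between the pads) lies 19 mm behind it; z points along the fingers, x is the direction in which the jaws open and shut, and the axes are right-handed (so a half turn about z gives the same grasp; the last joint's range is limited). The gripper opens to 88 mm and grips with 3 to 60 N. Pads are 19 mm wide; open, the fingers measure 130 mm over their backs; the gripper's body (78 mm by 193 mm) begins 47 mm behind the grasp point.
Start: joints at [1.443, 0.359, 0.012, 0, -1.224, -0.288], TCP at [0.273, 0.617, 0.227] pointing down, gripper open.
Joint ranges: [-3.07, 3.07], [-1.43, 2.12], [-1.02, 1.25], [-3.03, 1.67], [-3.05, -0], [-3.03, 3.03]. Speed limits (rad/s): [2.39, 2.39, 3.01, 3.14, 3.14, 3.14].

### API

Orientations are given as [roll, pitch, yaw] about the fixed x, y, z axes, in that order (R = Rz(yaw) Ry(pitch) Rx(roll)).
In Python, from station import status, eyes, workorder gives the robot as it stands.
- The arm moves only by the shell command python3 -m jog 'ROWS' [OPENING] [FORCE]. ROWS is JSON, a list of rows, each a list of 6 numbers: the shift along the world's x, y, z in mm, then the turn, a rotation vector about the world's x, y, z in rad. A call has 1 to 12 rows; each row shifts and turns the pose as measured when the row begins; what a row does not reach is not made up. A row lasts 1/10 s, in which the tool goes at most 50 mm and 8.59 degrees, less where a joint would pass 70% of its speed; a pose out of reach is approached as far as the arm can. A call with a gripper value outside its range is refused whole. OPENING is the opening, from 0 (shut) to 1 (fully open), set as the call begins (- or left out, the last holds). The fingers move at their own pace and stop on an object; FORCE is the grip in N (left out, the last holds). Time passes only in rows, so rows that do not move let the fingers close. It gives the time, the measured TCP pose, the force and the opening at its end, in the units of the state.
- status.get_state(): the state, without advancing time (a new reading comes with each control period).
- eyes.grab_frame(name): name is "scene" or "top"; returns the picture (400x640x3 uint8, blue, green, red); there is no depth.
- eyes.calibration(name): a dict with "camera_matrix" (3x3 intrinsics, pixels), "cam_to_world" (4x4, takes a point from camera to world coordinates). Camera axes: x right, y up, looking along -z (the intrinsics and any distortion apply to the point x, -y, -z); pixel columns grow to the right and rows downward; lengths in m; the calibration is good to about 2 mm. A picture is of the moment at which its call begins. calibration takes no time and is no camera call.
- workorder.job_done(): hands the job in, once; it reports no verdict.
The state is a dict: "t": time; "q": joint angles; "qd": joint speeds; "joint_efforts": joint torques, N m; "eef_pos": TCP position; "ee_rot": TCP orientation; "force": force on the tool from outside, world axes, zero at the start; "moment": the same for the moment, N m; "width": finger opening in m.
Only numpy, scipy, OpenCV 4.12 (cv2) and the standard library are available. Lean on these libraries where they do the work, as an engineer would, in place of code of your own. Each camera call takes 0.05 s, during which the arm holds its last target. There are 200 camera calls.

### The job

Push the dark carrier block all the way in along the press bed until it lies flat against the back stop. Then wind the press platen fully down onto it with the two hand cranks, clockwise, turning them alternately in small steps so that neither crank ever gets more than about a quarter turn ahead of the other, until both cranks are at their end stops; leave the things standing round the press where they are.

Things in the scene. Friction and masses are not known exactly. Their poses are not given: they have to be found in the camera images.
- press: Grey bench press fixed to the worktop. Origin on the worktop midway between its two screws; x points into the press (loading side to back stop), y to the left crank, z up. Bed 104 mm wide, top 12 mm above the worktop, x -140 to +65 mm; base 230 mm wide at x -40 to +40 mm. Two side rails, 8 mm above the bed, x -45 to +55 mm, inner faces at y = +-42.5 mm.
- back_stop (a point): Middle of the steel back stop's face, at x = +35 mm of the press, 25.5 mm above the worktop; the stop's top is 34 mm above it, its face looks towards the loading side.
- carrier_center (a point): Centre of the carrier, a loose dark steel block with a copper square on top: 100 mm along press x, 80 mm wide, 27 mm high, about 0.4 kg. It starts on the bed, its far end already between the rails, its near end sticking out on the loading side. Home: this point at x = -15 mm of the press (rear face on the back stop, near face at x = -65 mm).
- platen_center (a point): Middle of the underside of the platen, an aluminium bar, 50 mm (press x) by 206 mm (press y) by 16 mm on two upright screws (14 mm diameter). Fully raised its top is 82 mm above the worktop; it comes down 18 mm. Its z axis is upright when square; it tilts 0.028 rad for each radian that one crank is ahead of the other, and more than 0.05 rad spoils the work.
- crank_left_handle (a point): Centre of the upright black handle (16 mm diameter) of the left crank; it circles at 35 mm radius about the left screw (x = 0, y = +85 mm of the press). The handle stands 104 to 140 mm above the worktop, this point at 122 mm; the arm and hub below end at 105 mm. It can be pushed round from behind with a fingertip.
- crank_right_handle (a point): The same for the right crank, which circles about the right screw (x = 0, y = -85 mm of the press).
- crank_left (a joint): Angle of the left crank, rad: grows clockwise seen from above, range 0 (platen end fully raised, handle pointing to the press's +y) to 3.75 (end stop, platen end fully down). 1 rad lowers the left end of the platen by 4.8 mm. Turns with about 0.06 N m of friction (2 N at the handle) and stays where it is left. Starts at 0.
- crank_right (a joint): Angle of the right crank, rad: likewise clockwise, 0 (handle pointing to the press's -y) to 3.75 (end stop); starts at 0.
- press_pad (a joint): Compression of the spring pad (46 by 60 mm, black rubber) under the middle of the platen, m: 0 free, about 0.005 when the platen is fully down on a loaded carrier; presses with about 10 N then.
- loupe: Black stand magnifier, 37 mm diameter, 40 mm tall, standing left of the loading side of the bed; origin at the centre of its foot. Bystander.
- spare_lens: Black lens barrel, 38 mm diameter, 58 mm tall, standing behind the press; origin at the centre of its foot. Bystander.
- vacuum_pen: White pen-shaped tool, 143 mm long, lying left of the press; origin at the centre of its underside. Bystander.

How it is judged:
By the outcome, as a careful person would: the job done as asked, in the order asked, and still so for the second after the job is handed in, with the robot touching nothing.
It also fails if it takes over 72 s, if anything falls off the work surface, if the arm or the gripper's body presses on something with over 40 N, if the wrist force passes 120 N, or if a joint passes its speed limit or range.

## Working session

There is one attempt and no reset: what is moved stays moved. The work goes in short steps, Python scripts to look and compute and a shell command to move; the robot and the scene stay as the last step left them, time stands still between calls to the robot, and variables do not carry over. Pictures are saved under pics/ and viewed, about 8 in all and at most 12, crops included, and the job is handed in when it is done.

```bash
ls; mkdir -p pics
python3 - <<'E'
from station import status, eyes
import cv2,numpy as np
s=status.get_state(); print({k:np.round(v,3).tolist() for k,v in s.items()})
for n in ("scene","top"):
    f=eyes.grab_frame(n); cv2.imwrite(f"pics/{n}0.png",f)
    c=eyes.calibration(n); print(n,np.round(c["camera_matrix"],1).tolist(),np.round(c["cam_to_world"],3).tolist(),[k for k in c])
E
```

```text
pics
{'t': 0.0, 'q': [1.443, 0.359, 0.011, -0.0, -1.224, -0.288], 'qd': [-0.0, -0.001, 0.001, -0.001, -0.001, 0.002], 'joint_efforts': [-0.0, -58.271, 29.307, 6.997, 0.007, -0.0], 'eef_pos': [0.272, 0.617, 0.226], 'ee_rot': [-3.142, -0.002, -1.987], 'force': [0.38, 0.23, 0.165], 'moment': [-0.004, 0.006, 0.016], 'width': 0.088}
scene [[504.4, 0.0, 321.7], [0.0, 504.4, 203.7], [0.0, 0.0, 1.0]] [[0.814, 0.437, -0.382, 0.17], [-0.58, 0.593, -0.559, -0.117], [-0.018, 0.676, 0.736, 0.813], [0.0, 0.0, 0.0, 1.0]] ['camera_matrix', 'cam_to_world']
top [[416.6, 0.0, 323.4], [0.0, 416.6, 203.0], [0.0, 0.0, 1.0]] [[-0.017, 0.981, -0.192, 0.371], [-1.0, -0.02, -0.012, 0.385], [-0.016, 0.192, 0.981, 0.941], [0.0, 0.0, 0.0, 1.0]] ['camera_matrix', 'cam_to_world']
```

View pics/top0.png

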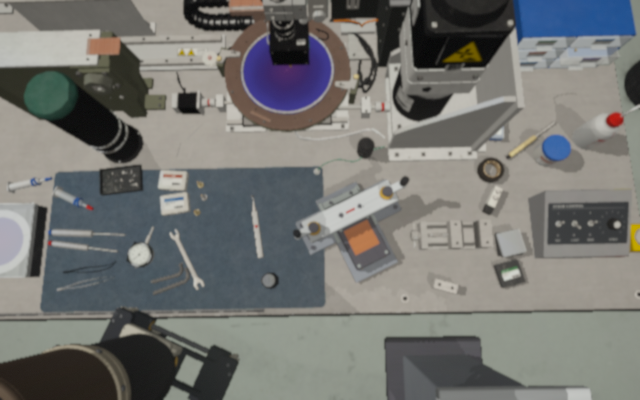

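View pics/scene0.png

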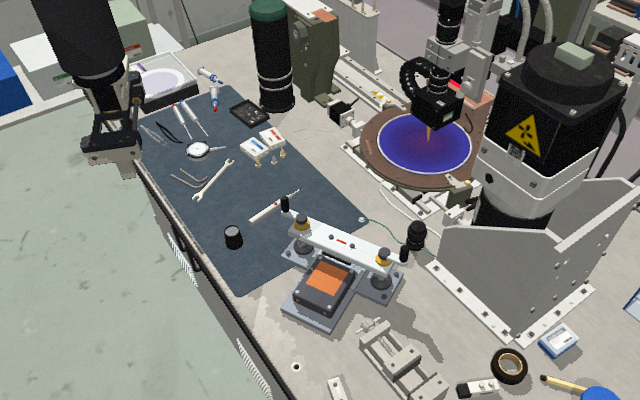

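The top view shows the press near (350,225): left handle at (297,233), right handle at (404,181), orange square at (362,238), loupe at (269,281) and lens at (366,148). The scene view shows the handles at (285,204) and (404,253). I'll zoom in on both views and triangulate.

```bash
cat > h.py <<'E'
import numpy as np, cv2
from station import status, eyes
def ray(n,u,v):
    c=eyes.calibration(n);K=np.array(c["camera_matrix"]);T=np.array(c["cam_to_world"])
    d=T[:3,:3]@np.array([(u-K[0,2])/K[0,0],-(v-K[1,2])/K[1,1],-1]); return T[:3,3],d
def plane(n,u,v,z):
    o,d=ray(n,u,v); return o+d*(z-o[2])/d[2]
def two(a,b):
    (o1,d1),(o2,d2)=ray("top",*a),ray("scene",*b)
    t=np.linalg.lstsq(np.c_[d1,-d2],o2-o1,rcond=None)[0]
    p,q=o1+d1*t[0],o2+d2*t[1]; return (p+q)/2,np.linalg.norm(p-q)
def proj(n,p):
    c=eyes.calibration(n);K=np.array(c["camera_matrix"]);T=np.array(c["cam_to_world"])
    x=T[:3,:3].T@(np.array(p)-T[:3,3]); return K[0,0]*x[0]/-x[2]+K[0,2],K[1,1]*x[1]/x[2]+K[1,2]
E
python3 - <<'E'
from h import *
t=cv2.imread("pics/top0.png");s=cv2.imread("pics/scene0.png")
a=cv2.resize(t[130:300,250:420],None,fx=3.5,fy=3.5,interpolation=cv2.INTER_CUBIC)
cv2.imwrite("pics/topc.png",a)
b=cv2.resize(s[180:340,220:430],None,fx=3.7,fy=3.7,interpolation=cv2.INTER_CUBIC)
cv2.imwrite("pics/scenec.png",b)
for n,im,roi in(("top",t,(130,300,250,420)),("scene",s,(180,340,220,430))):
    r=im[roi[0]:roi[1],roi[2]:roi[3]];hsv=cv2.cvtColor(r,cv2.COLOR_BGR2HSV)
    for nm,m in(("orange",cv2.inRange(hsv,(3,130,90),(16,255,255))),("brass",cv2.inRange(hsv,(17,110,80),(30,255,255))),("black",cv2.inRange(r,(0,0,0),(42,42,42)))):
        k,_,st,ce=cv2.connectedComponentsWithStats(m)
        for i in range(1,k):
            if st[i,4]>25: print(n,nm,st[i]+[roi[2],roi[0],0,0,0],np.round(ce[i]+[roi[2],roi[0]],1))
E
```

```text
top orange [345 221  33  33 640] [361.  237.1]
top brass [380 190  11   9  37] [384.1 195.3]
scene orange [306 261  42  35 824] [326.6 277.7]
scene brass [294 220  15  11  83] [301.5 225.7]
scene brass [376 254  15  12  87] [381.8 261.1]
scene black [412 195  10   9  32] [416.5 198.7]
scene black [281 197   8  15  93] [284.7 204.6]
scene black [400 221  27  41 517] [413.4 240.5]
scene black [225 231  18  19 219] [234.  241.3]
scene black [323 252  28  13  53] [336.6 258.5]
scene black [220 294  33  46 138] [235.6 317. ]
```

View pics/topc.png

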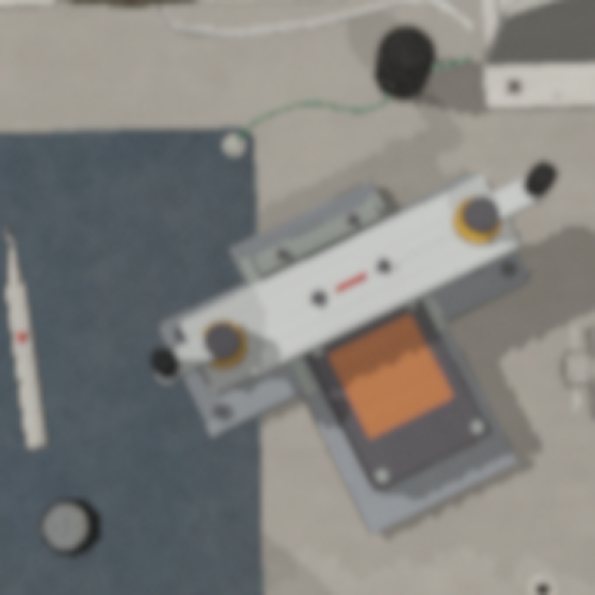

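View pics/scenec.png

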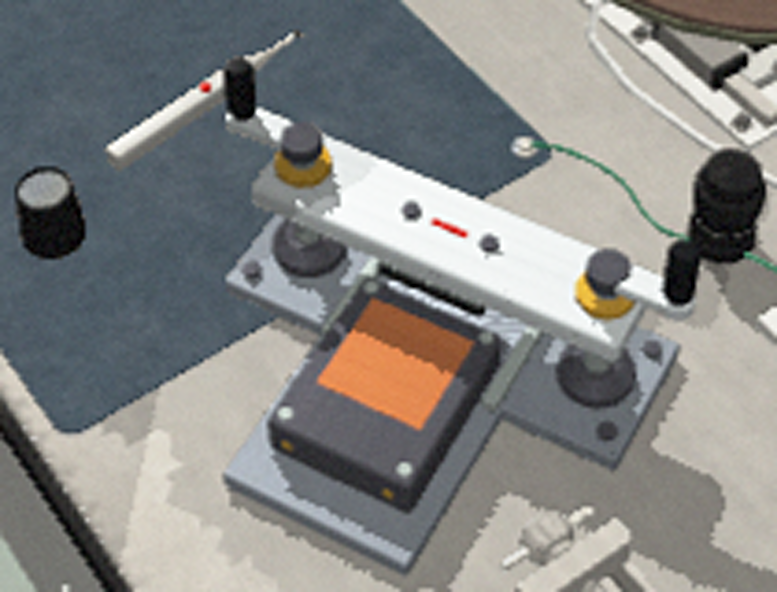

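Run:
```python
from h import *
T=lambda x,y:(250+x/3.5,130+y/3.5); S=lambda x,y:(220+x/3.7,180+y/3.7)
P={}
for n,a,b in(("Lh",(163,362),(239,88)),("Rh",(541,178),(682,272)),("Lhub",(226,340),(301,138)),("Rhub",(481,215),(607,268)),("orange",(391,376),(394,363)),("carrNearR",(487,434),(412,487)),("carrNearL",(376,487),(278,420)),("loupe",(68,526),(46,185)),("lens",(406,55),(730,170)),("pen tail",(36,447),(115,152)),("pentip",(9,233),(297,34))):
    p,e=two(T(*a),S(*b)); P[n]=p; print(n,np.round(p*1000,1),"err",round(e*1000,1))
for A,B in(("Lh","Rh"),("Lhub","Rhub")):
    d=P[A]-P[B]; print(A,"dist",np.linalg.norm(d[:2]),"mid",(P[A]+P[B])[:2]/2,"yawx",np.degrees(np.arctan2(d[1],d[0]))-90)
```

```text
Lh [472.3 448.5 121.5] err 2.3
Rh [574.3 229.9 122.2] err 1.7
Lhub [485.9 413.4 106.4] err 1.6
Rhub [558.  262.3 103. ] err 2.9
orange [470.7 313.8  39. ] err 1.6
carrNearR [436.  254.7  35.3] err 5.8
carrNearL [405.3 324.   33.9] err 6.4
loupe [383.5 512.2  46.3] err 3.4
lens [674.1 297.6  58.5] err 6.3
pen tail [434.5 536.9  14.5] err 5.8
pentip [573.6 557.9   8. ] err 3.2
Lh dist 0.2412432101727859 mid [0.5233268  0.33918109] yawx 25.00690012056934
Lhub dist 0.1673282804914402 mid [0.5219532  0.33785195] yawx 25.516742461111406
```

Everything agrees: the handles are 241 mm apart (240 expected) at 122 mm height. That puts the press origin at about (522.8, 338.7) mm with its x axis at 25.1°. The carrier's near face is at press x ≈ -113, so it needs a push of about 48 mm. I'm moving to behind the carrier with the jaws shut and square to the push.

```bash
python3 -m jog '[[12.4,-33.8,0,0,0,0.086],[12.4,-33.8,0,0,0,0.086],[12.4,-33.8,0,0,0,0.086],[12.4,-33.8,0,0,0,0.086],[12.4,-33.8,0,0,0,0.086],[12.4,-33.8,0,0,0,0.086],[12.4,-33.8,0,0,0,0.086],[12.4,-33.8,0,0,0,0.086],[12.4,-33.8,0,0,0,0.086],[12.4,-33.8,0,0,0,0.086],[0,0,-20,0,0,0]]' 0 20
```

```text
t: 1.2
eef_pos: [0.3975, 0.2652, 0.2016]
ee_rot: [-3.14, -0.008, -1.087]
force: [-0.2, 0.5, 0.3]
width: 0.005
```

```bash
python3 -m jog '[[-1,7,-30,0,0,-0.025],[-1,6,-35,0,0,-0.02],[0,0,-35,0,0,0],[0,0,-35,0,0,0],[0,0,-25,0,0,0],[0,0,-10,0,0,0],[0,0,0,0,0,0]]'
python3 - <<'E'
from h import *
f=eyes.grab_frame("scene");cv2.imwrite("pics/s1.png",cv2.resize(f[160:360,200:460],None,fx=3,fy=3,interpolation=cv2.INTER_CUBIC))
E
```

```text
t: 1.9
eef_pos: [0.3949, 0.2745, 0.0251]
ee_rot: [-3.141, -0.007, -1.138]
force: [-1.3, -0.7, 0.2]
width: 0.0004
```

View pics/s1.png

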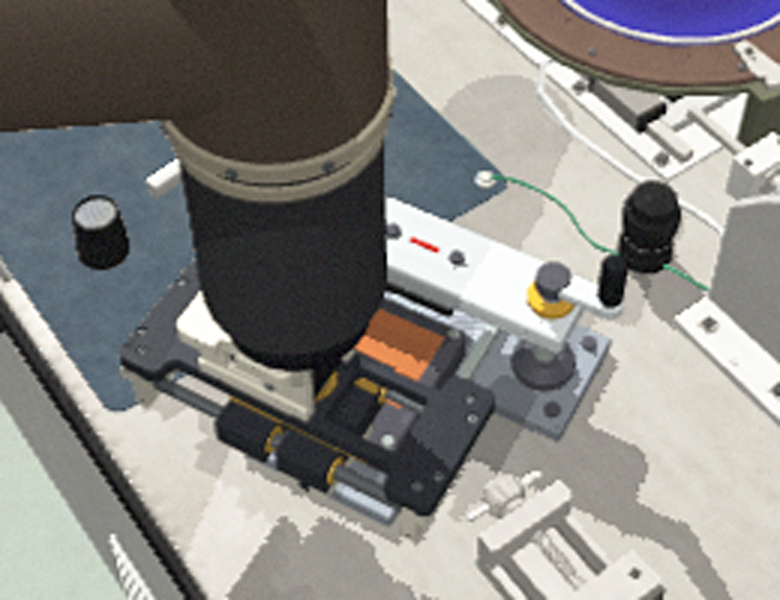

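The image shows the arm behind the carrier, near face clear of the fingers, and everything else untouched. Next I push along press x.

```bash
python3 -m jog '[[5.5,7,0,0,0,0.002],[7.2,3.4,0,0,0,0],[7.2,3.4,0,0,0,0],[5.4,2.5,0,0,0,0],[5.4,2.5,0,0,0,0],[5.4,2.5,0,0,0,0],[5.4,2.5,0,0,0,0],[3.6,1.7,0,0,0,0]]'
```

```text
t: 2.75
eef_pos: [0.4451, 0.304, 0.03]
ee_rot: [-3.136, -0.004, -1.136]
force: [-4.8, -2.3, 3.0]
width: 0.0006
```

```bash
python3 -m jog '[[2.7,1.2,-2,0,0,0],[2.7,1.2,-2,0,0,0],[2,0.9,-1,0,0,0]]'; python3 -m jog '[[2,0.9,0,0,0,0],[2,0.9,0,0,0,0]]';python3 -m jog '[[2,0.9,0,0,0,0],[1,0.5,0,0,0,0]]'
```

```text
t: 3.05
eef_pos: [0.452, 0.3062, 0.0248]
ee_rot: [-3.139, -0.005, -1.136]
force: [-5.2, -2.1, 3.7]
width: 0.0003
t: 3.25
eef_pos: [0.4547, 0.3069, 0.0244]
ee_rot: [3.141, -0.006, -1.136]
force: [-12.4, -1.2, 9.0]
width: 0.0002
t: 3.45
eef_pos: [0.4549, 0.3064, 0.024]
ee_rot: [3.136, -0.007, -1.137]
force: [-6.1, -1.6, 5.8]
width: 0.0001
```

```bash
python3 -m jog '[[3.6,1.7,0,0,0,0],[3.6,1.7,0,0,0,0]]'
```

```text
t: 3.65
eef_pos: [0.4552, 0.3057, 0.0232]
ee_rot: [3.122, -0.01, -1.138]
force: [-21.8, -0.6, 15.3]
width: 0.0006
```

```bash
python3 -m jog '[[3.6,1.7,0,0,0,0],[0,0,0,0,0,0]]'
```

```text
t: 3.85
eef_pos: [0.4546, 0.3053, 0.0229]
ee_rot: [3.115, -0.011, -1.138]
force: [-0.7, 0.9, -0.0]
width: 0.0004
```

The carrier stops at TCP x ≈ -75, as predicted for home, and takes 22 N without moving. I'm backing off, rising and moving behind the left handle, then I'll look.

```bash
python3 -m jog '[[-18,-8.5,0,0.013,0,0],[-18,-8.5,0,0.013,0.005,0],[0,0,40,0,0.005,0],[0,0,45,0,0,0],[0,0,45,0,0,0],[6,35,0,0,0,0],[8,36,0,0,0,0],[6,36,0,0,0,0],[6,34,0,0,0,0],[0,0,0,0,0,0]]'
python3 - <<'E'
from h import *
f=eyes.grab_frame("scene");g=eyes.grab_frame("top")
cv2.imwrite("pics/s2.png",np.hstack([cv2.resize(f[180:340,240:430],None,fx=2.1,fy=2.1,interpolation=cv2.INTER_CUBIC),cv2.resize(g[150:310,270:440],None,fx=2.1,fy=2.1,interpolation=cv2.INTER_CUBIC)]))
E
```

```text
t: 4.85
eef_pos: [0.4505, 0.4393, 0.1631]
ee_rot: [3.138, 0.026, -1.137]
force: [-0.1, -0.5, -0.8]
width: 0.0006
```

View pics/s2.png

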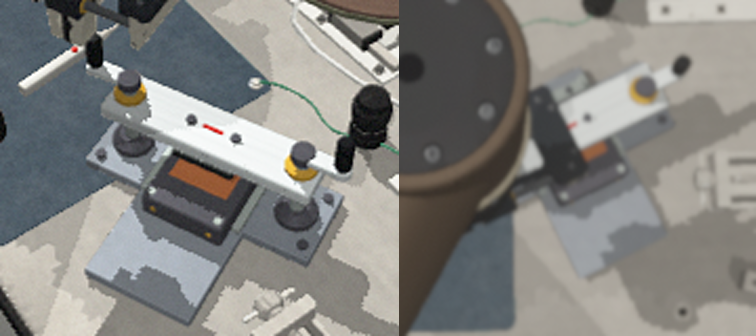

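```bash
python3 -m jog '[[-7.2,-4.5,-5,-0.024,-0.011,0],[0,0,-22,0,0,0],[0,0,-22,0,0,0],[0,0,0,0,0,0]]'
cat >> h.py <<'E'
O=np.array([522.8,338.7]);a=np.radians(25.1);X=np.array([np.cos(a),np.sin(a)]);Y=np.array([-X[1],X[0]])
def P(x,y): return O+x*X+y*Y
def tcp():
    s=status.get_state();p=np.array(s["eef_pos"])*1000;d=p[:2]-O
    print("press",np.round([d@X,d@Y,p[2]],1),"rot",np.round(s["ee_rot"],3),"F",np.round(s["force"],1),"t",round(s["t"],2)); return p
E
python3 - <<'E'
from h import *
tcp()
for q in((-65,40),(-65,-40)):
    u,v=proj("scene",[*P(*q)/1000,.039]);print(q,(u-240)*2.1,(v-180)*2.1)
E
```

```text
t: 5.35
eef_pos: [0.4429, 0.4294, 0.1138]
ee_rot: [3.139, -0.0, -1.139]
force: [0.0, -0.5, 0.4]
width: 0.0003
press [-33.9 116.1 113.8] rot [ 3.139 -0.    -1.139] F [ 0.  -0.5  0.4] t 5.35
(-65, 40) 136.69296481395588 193.855459776019
(-65, -40) 216.93322378839923 231.00567148100052
```

The carrier's near top edge sits where home predicts: expected crop pixels (137,194)–(217,231), seen at about (143,195)–(218,232). Now the first small step on the left crank.

```bash
python3 -m jog '[[7,5.5,0,0,0,0],[5,4,0,0,0,0],[4.9,1.8,0,0,0,0],[5.1,1.1,0,0,0,0],[5.2,0.4,0,0,0,0],[5.3,-0.4,0,0,0,0],[5.1,-1.2,0,0,0,0],[4.8,-2,0,0,0,0],[0,0,0,0,0,0]]'; python3 -c "
from h import *
tcp();f=eyes.grab_frame('scene');cv2.imwrite('pics/s3.png',cv2.resize(f[140:320,220:440],None,fx=3,fy=3,interpolation=cv2.INTER_CUBIC))"
```

```text
t: 6.25
eef_pos: [0.4899, 0.4394, 0.1177]
ee_rot: [3.141, 0.002, -1.14]
force: [-1.3, 1.1, 0.5]
width: 0.0004
press [ 12.9 105.2 117.7] rot [ 3.141e+00  2.000e-03 -1.140e+00] F [-1.3  1.1  0.5] t 6.25
```

View pics/s3.png

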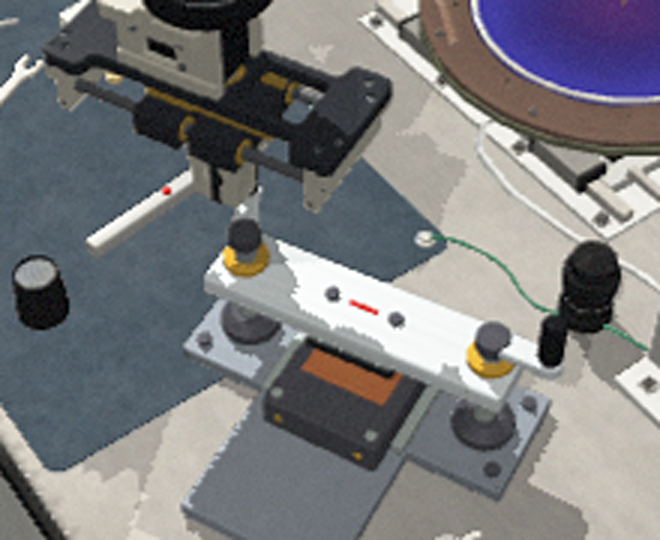

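The first step worked: the left arm now points towards +x (about 1.0–1.1 rad), with the handle behind the fingers. Before crossing to the right crank, I'll check clearance between the gripper body and the grey bracket beyond it.

Run:
```python
from h import *
def pr(p): d=p[:2]*1000-O; return np.round([d@X,d@Y,p[2]*1000])
for u,v in((388,158),(500,158),(388,150)): print("top flange",(u,v),pr(plane("top",u,v,.005)))
for u,v in((427,266),(505,347)): print("scene flange",(u,v),pr(plane("scene",u,v,.005)))
# bracket corner pairs: low end of gusset top edge; high end
for n,t,s in(("gusset low end",(392,148),(440,230)),("gusset high end",(520,105),(601,166))):
    p,e=two(t,s);print(n,pr(p),np.round(p,3),round(e*1000))
for c in((-8,-118-97),(70,-118-97),(60,-215)): print(c,np.round(P(*c)),[np.round(proj("top",[*P(*c)/1000,z])) for z in(.18,.25)])
```

```text
top flange (388, 158) [  82. -143.    5.]
top flange (500, 158) [ -33. -376.    5.]
top flange (388, 150) [ 100. -153.    5.]
scene flange (427, 266) [  81. -147.    5.]
scene flange (505, 347) [ -14. -326.    5.]
gusset low end [  84. -145.  105.] [0.66  0.243 0.105] 24
gusset high end [   7. -297.  379.] [0.655 0.073 0.379] 85
(-8, -215) [607. 141.] [array([456., 155.]), array([468., 143.])]
(70, -215) [677. 174.] [array([436., 121.]), array([446., 105.])]
(60, -215) [668. 169.] [array([439., 125.]), array([449., 110.])]
```

Run:
```python
from h import *
s=cv2.imread("pics/scene0.png");t=cv2.imread("pics/top0.png")
cv2.imwrite("pics/br.png",np.hstack([cv2.resize(s[90:360,390:630],None,fx=1.6,fy=1.6),cv2.resize(t[30:300,360:560],None,fx=1.6,fy=1.6)]))
```

```text
(no output)
```

View pics/br.png

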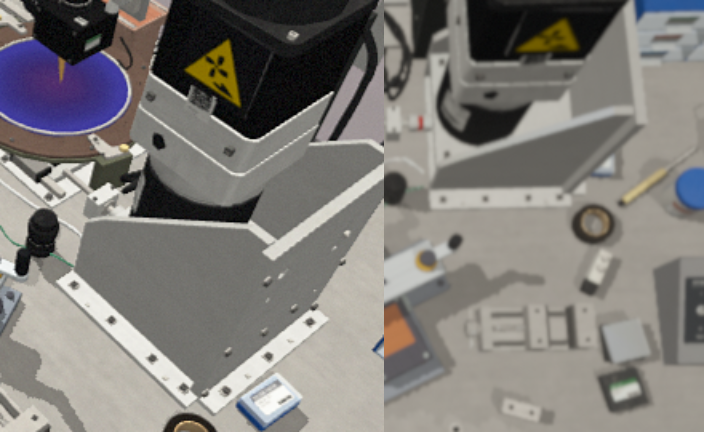

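The bracket gusset stands at about world x ≥ 0.66 and rises past the gripper body's height near the right crank. If I turn the jaws along world y (yaw -90°), the body keeps about 20 to 30 mm of clearance there, and all the pushes still work with flat finger faces. Transferring high.

```bash
python3 -m jog '[[-5,-2,5,0,0,0],[0,0,35,0,0,-0.05],[10,-20,8,0,0,-0.06],[17,-31,0,0,0,-0.06],[17,-31,0,0,0,-0.06],[17,-31,0,0,0,-0.06],[17,-31,0,0,0,-0.06],[15,-27,0,0,0,-0.05],[7,-15,0,0,0,-0.02],[0,0,0,0,0,0]]'; python3 -c "
from h import *
tcp()"
```

```text
t: 7.3
eef_pos: [0.5878, 0.2462, 0.175]
ee_rot: [-3.13, 0.006, -1.572]
force: [0.1, 0.7, 0.9]
width: 0.0003
press [  19.6 -111.3  175. ] rot [-3.13   0.006 -1.572] F [0.1 0.7 0.9] t 7.3
```

```bash
python3 -m jog '[[8,-10,0,0,0.012,0],[4,-5,-5,0,0,0],[0,0,-25,0,0,0],[0,0,-25,0,0,0],[0,0,-6,0,0,0],[0,0,0,0,0,0]]'
```

```text
t: 7.9
eef_pos: [0.5995, 0.2346, 0.1143]
ee_rot: [-3.136, 0.009, -1.566]
force: [-0.1, -0.3, -0.1]
width: 0.0003
```

```bash
python3 -m jog '[[-7,-4,0,0,0,0],[-6.5,-2.3,0,0,0,0],[-6.9,-1,0,0,0,0],[-7,0.5,0,0,0,0],[-6.7,1.8,0,0,0,0],[-6,3,0,0,0,0],[-4,3,0,0,0,0],[0,0,0,0,0,0]]'; python3 -c "
from h import *
tcp()"
```

```text
t: 8.7
eef_pos: [0.5537, 0.2368, 0.1196]
ee_rot: [-3.129, 0.012, -1.563]
force: [0.6, -0.1, -0.9]
width: 0.0004
press [ -15.2 -105.4  119.6] rot [-3.129  0.012 -1.563] F [ 0.6 -0.1 -0.9] t 8.7
```

```bash
python3 -m jog '[[4,0,5,0,0,0],[0,0,38,-0.012,0.012,-0.008],[-7,25,0,0,0,0],[-7,36,0,0,0,0],[-7,36,0,0,0,0],[-7,36,0,0,0,0],[-7,36,0,0,0,0],[-7,36,0,0,0,0],[-7,27,0,0,0,0],[0,8,0,0,0,0],[0,0,0,0,0,0]]'; python3 -c "
from h import *
tcp();f=eyes.grab_frame('scene');cv2.imwrite('pics/s4.png',cv2.resize(f[140:320,220:440],None,fx=3,fy=3,interpolation=cv2.INTER_CUBIC))"
```

```text
t: 9.8
eef_pos: [0.5074, 0.4879, 0.1666]
ee_rot: [3.139, 0.0, -1.573]
force: [-0.4, -0.8, 0.1]
width: 0.0007
press [ 49.3 141.7 166.6] rot [ 3.139  0.    -1.573] F [-0.4 -0.8  0.1] t 9.8
```

View pics/s4.png

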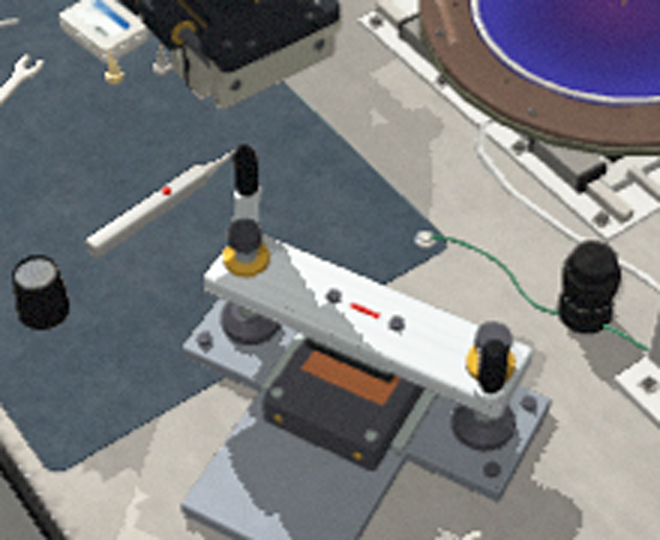

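The left handle is at crop (246,171) and the right at (494,365), so both have turned as planned. I'll convert these to angles and descend behind the left handle.

```bash
python3 -m jog '[[0,0,-25,0,0,0],[0,0,-25,0,0,0],[0,0,-4,0,0,0],[0,0,0,0,0,0]]'
cat >> h.py <<'E'
def ang(side,u,v):
    C=P(0,85) if side=="L" else P(0,-85); p=plane("scene",u,v,.122)[:2]*1000-C
    th=np.degrees(np.arctan2(p[1],p[0])); print(side,"phi",np.round(np.radians(((115.1 if side=="L" else -64.9)-th)%360),2),"r",np.round(np.linalg.norm(p),1),np.round(p+C,1))
E
python3 -c "
from h import *
ang('L',220+246/3,140+171/3);ang('R',220+494/3,140+365/3);tcp()"
```

```text
t: 10.25
eef_pos: [0.5096, 0.4834, 0.1135]
ee_rot: [3.14, 0.001, -1.577]
force: [0.4, -0.1, 0.6]
width: -0.0001
L phi 1.13 r 35.1 [509.  442.8]
R phi 1.14 r 33.2 [537.4 236.4]
press [ 49.5 136.6 113.5] rot [ 3.140e+00  1.000e-03 -1.577e+00] F [ 0.4 -0.1  0.6] t 10.25
```

```bash
python3 -m jog '[[0,-6,0,0,0,0],[0,-5,0,0,0,0],[4,-4.5,-1,0,0,0],[4,-5.5,-1,0,0,0],[2.8,-6.5,-1,0,0,0],[1.5,-5,-1,0,0,0],[0,0,0,0,0,0]]'; python3 -c "
from h import *
tcp()"
```

```text
t: 10.95
eef_pos: [0.5287, 0.454, 0.1172]
ee_rot: [-3.132, 0.018, -1.577]
force: [0.6, -0.3, 0.2]
width: 0.0001
press [ 54.3 101.9 117.2] rot [-3.132  0.018 -1.577] F [ 0.6 -0.3  0.2] t 10.95
```

```bash
python3 -m jog '[[-4,-4,-1,-0.018,0.01,0],[-2,-3,-1,0,0,0],[0,0,0,0,0,0]]'; python3 -c "
from h import *
tcp()"
```

```text
t: 11.25
eef_pos: [0.5239, 0.4478, 0.1169]
ee_rot: [-3.139, 0.001, -1.577]
force: [-0.1, 0.7, -0.2]
width: 0.0004
press [ 47.2  98.3 116.9] rot [-3.139e+00  1.000e-03 -1.577e+00] F [-0.1  0.7 -0.2] t 11.25
```

```bash
python3 -m jog '[[0,5,5,0,0,0],[0,0,38,0,0,0],[1,-25,2,0,0,0],[1,-37,0,0,0,0],[1,-37,0,0,0,0],[1,-37,0,0,0,0],[1,-37,0,0,0,0],[1,-37,0,0,0,0],[1,-27,0,0,0,0],[0,-10,0,0,0,0],[0,0,0,0,0,0]]'; python3 -c "
from h import *
tcp()"
```

```text
t: 12.35
eef_pos: [0.5228, 0.1949, 0.1626]
ee_rot: [3.131, -0.013, -1.574]
force: [0.4, 0.9, 0.3]
width: 0.0005
press [ -60.9 -130.2  162.6] rot [ 3.131 -0.013 -1.574] F [0.4 0.9 0.3] t 12.35
```

```bash
python3 -m jog '[[6,0,-10,0.013,-0.011,0],[4,0,-22,0,0,0],[0,0,-18,0,0,0],[0,0,0,0,0,0],[0,6,-1,0,0,0],[-2,6,-1,0,0,0],[-5,6,-1,0,0,0],[-3.4,6.1,-1,0,0,0],[-2,6.6,-1,0,0,0],[-0.8,6,-1,0,0,0],[0,0,0,0,0,0]]'; python3 -c "
from h import *
tcp()"
```

```text
t: 13.45
eef_pos: [0.5171, 0.2383, 0.1102]
ee_rot: [3.14, -0.005, -1.569]
force: [0.1, -1.8, -1.4]
width: 0.0006
press [-47.8 -88.5 110.2] rot [ 3.14  -0.005 -1.569] F [ 0.1 -1.8 -1.4] t 13.45
```

```bash
python3 -m jog '[[4,4,2,0,0,0],[4,4,0,0,0,0],[2,2,0,0,0,0],[0,0,0,0,0,0]]'; python3 -c "
from h import *
tcp()"
```

```text
t: 13.85
eef_pos: [0.5284, 0.2498, 0.1127]
ee_rot: [3.141, -0.004, -1.569]
force: [-1.2, -0.8, 0.7]
width: 0.0003
press [-32.6 -82.9 112.7] rot [ 3.141 -0.004 -1.569] F [-1.2 -0.8  0.7] t 13.85
```

```bash
python3 -m jog '[[0,-5,5,0,0,0],[0,0,40,0,0,0],[-1,25,4,0,0,0],[-1,36,0,0,0,0],[-1,36,0,0,0,0],[-1,36,0,0,0,0],[-1,36,0,0,0,0],[-1,27,0,0,0,0],[0,14,0,0,0,0],[0,0,0,0,0,0]]'; python3 -c "
from h import *
tcp();f=eyes.grab_frame('scene');cv2.imwrite('pics/s5.png',cv2.resize(f[140:320,220:440],None,fx=3,fy=3,interpolation=cv2.INTER_CUBIC))"
```

```text
t: 14.85
eef_pos: [0.5262, 0.4625, 0.1697]
ee_rot: [-3.134, 0.007, -1.572]
force: [0.0, -0.6, 0.3]
width: 0.0003
press [ 55.5 110.6 169.7] rot [-3.134  0.007 -1.572] F [ 0.  -0.6  0.3] t 14.85
```

View pics/s5.png

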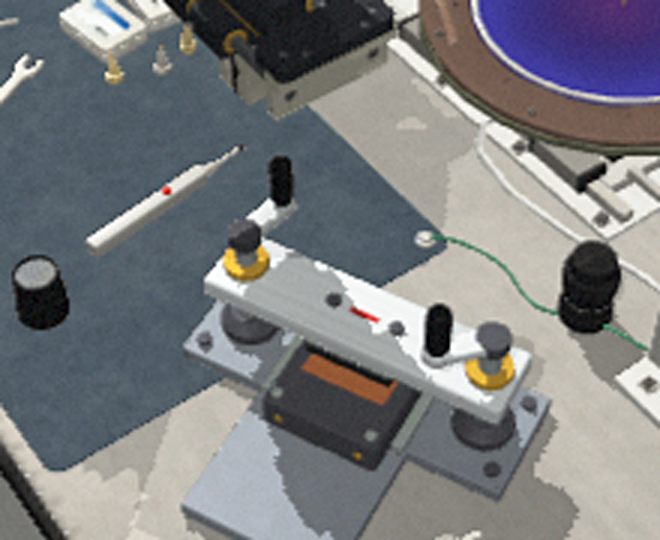

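Left handle at crop (281,181), right at (438,330), both as planned. The platen looks level, and the loupe, pen and lens are undisturbed. Next left step.

```bash
python3 -c "
from h import *
ang('L',220+281/3,140+181/3);ang('R',220+438/3,140+330/3)"; python3 -m jog '[[-4,0,-22,0,0.007,0],[0,0,-27,0,0,0],[0,0,-6,0,0,0],[0,0,0,0,0,0],[0,-6,-0.5,0,0,0],[0,-6,-0.5,0,0,0],[-1,-6.5,-0.5,0,0,0],[-2,-6.5,-0.5,0,0,0],[-3,-6,-0.5,0,0,0],[-3,-5,-0.5,0,0,0],[0,0,0,0,0,0]]'; python3 -c "
from h import *
tcp()"
```

```text
L phi 1.81 r 35.8 [521.8 422.7]
R phi 2.38 r 33.6 [527.5 274. ]
t: 16.0
eef_pos: [0.5171, 0.4204, 0.1193]
ee_rot: [-3.132, 0.017, -1.576]
force: [0.1, 0.7, -1.2]
width: 0.0005
press [ 29.5  76.4 119.3] rot [-3.132  0.017 -1.576] F [ 0.1  0.7 -1.2] t 16.0
```

```bash
python3 -m jog '[[0,5,5,0,0,0],[0,0,38,-0.017,0.01,0],[2,-25,2,0,0,0],[2,-37,0,0,0,0],[2,-37,0,0,0,0],[2,-37,0,0,0,0],[2,-30,0,0,0,0],[2,-20,0,0,0,0],[0,-6,0,0,0,0],[0,0,0,0,0,0]]'; python3 -c "
from h import *
tcp()"
```

```text
t: 17.0
eef_pos: [0.5264, 0.2282, 0.1665]
ee_rot: [3.136, -0.008, -1.572]
force: [0.3, -0.4, 0.0]
width: 0.0007
press [ -43.6 -101.6  166.5] rot [ 3.136 -0.008 -1.572] F [ 0.3 -0.4  0. ] t 17.0
```

```bash
python3 -m jog '[[0,0,-22,0.008,-0.006,0],[0,0,-26,0,0,0],[0,0,-3,0,0,0],[0,0,0,0,0,0],[0,6,-0.5,0,0,0],[0,6,-0.5,0,0,0],[0.5,6,-0.5,0,0,0],[1.5,5,-0.5,0,0,0],[2,5,-0.5,0,0,0],[2,3,-0.5,0,0,0],[0,0,0,0,0,0]]'; python3 -c "
from h import *
tcp()"
```

```text
t: 18.1
eef_pos: [0.5368, 0.2667, 0.1164]
ee_rot: [-3.134, -0.0, -1.568]
force: [0.5, -0.6, -0.4]
width: 0.0006
press [-17.8 -71.1 116.4] rot [-3.134 -0.    -1.568] F [ 0.5 -0.6 -0.4] t 18.1
```

```bash
python3 -m jog '[[0,-6,5,0,0,0],[0,0,38,0,0.007,0],[2,25,5,0,0,0],[2,35,0,0,0,0],[2,35,0,0,0,0],[2,25,0,0,0,0],[0,8,0,0,0,0],[0,0,0,0,0,0]]'; python3 -c "
from h import *
tcp();f=eyes.grab_frame('scene');cv2.imwrite('pics/s6.png',cv2.resize(f[140:320,220:440],None,fx=3,fy=3,interpolation=cv2.INTER_CUBIC))"
```

```text
t: 18.9
eef_pos: [0.5445, 0.3934, 0.1707]
ee_rot: [-3.14, 0.008, -1.569]
force: [0.5, -0.7, -0.3]
width: 0.0007
press [ 42.8  40.4 170.7] rot [-3.14   0.008 -1.569] F [ 0.5 -0.7 -0.3] t 18.9
```

View pics/s6.png

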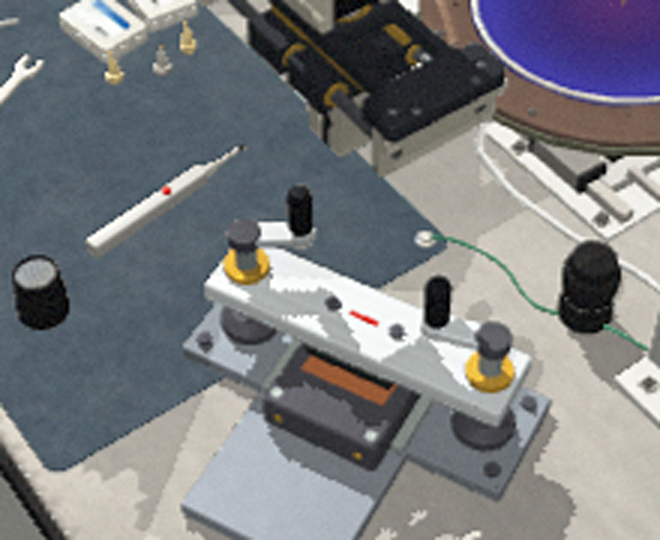

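Left handle at crop (300,211), right at (437,301). That's 11 pictures viewed, so I'm saving the last one for the end. From here angles come from the force/contact readings and numeric blob detection.

```bash
python3 -c "
from h import *
ang('L',220+300/3,140+211/3);ang('R',220+437/3,140+301/3)"; python3 -m jog '[[0,0,-25,0,0,0],[0,0,-27,0,0,0],[0,0,-3,0,0,0],[0,0,0,0,0,0]]'; python3 -c "
from h import *
tcp()"
```

```text
L phi 2.61 r 36.4 [516.8 395.2]
R phi 3.01 r 34.5 [540.3 290.8]
t: 19.35
eef_pos: [0.5449, 0.3893, 0.1171]
ee_rot: [-3.138, 0.01, -1.572]
force: [0.6, 0.1, 1.2]
width: 0.0005
press [ 41.4  36.4 117.1] rot [-3.138  0.01  -1.572] F [0.6 0.1 1.2] t 19.35
```

```bash
python3 -m jog '[[-6,0,-0.5,0,0,0],[-6,-1,-0.5,0,0,0],[-6,-2,-0.5,0,0,0],[-6,-2,-0.5,0,0,0],[-6,-1.5,-0.5,0,0,0],[-5,-1,-0.5,0,0,0],[0,0,0,0,0,0]]'; python3 -c "
from h import *
tcp()"
```

```text
t: 20.05
eef_pos: [0.5179, 0.3722, 0.1207]
ee_rot: [-3.123, 0.004, -1.575]
force: [0.0, 0.2, 0.2]
width: 0.0003
press [  9.8  32.4 120.7] rot [-3.123  0.004 -1.575] F [0.  0.2 0.2] t 20.05
```

```bash
python3 -m jog '[[-3,4,-2,0,0.018,0],[-4,3,-1,0,0,0],[-4,1,0,0,0,0],[-3,0,0,0,0,0],[0,0,0,0,0,0]]'; python3 -c "
from h import *
tcp()"
```

```text
t: 20.55
eef_pos: [0.5047, 0.3811, 0.1208]
ee_rot: [-3.14, 0.006, -1.574]
force: [2.3, -3.0, -0.2]
width: 0.0007
press [  1.6  46.1 120.8] rot [-3.14   0.006 -1.574] F [ 2.3 -3.  -0.2] t 20.55
```

```bash
python3 -m jog '[[-3,0,0,0,0,0],[-3,0,0,0,0,0],[0,0,0,0,0,0]]'; python3 -c "
from h import *
tcp()"
```

```text
t: 20.85
eef_pos: [0.4991, 0.3814, 0.1211]
ee_rot: [-3.139, 0.006, -1.573]
force: [6.1, -2.9, -1.9]
width: 0.0003
press [ -3.3  48.7 121.1] rot [-3.139  0.006 -1.573] F [ 6.1 -2.9 -1.9] t 20.85
```

```bash
python3 -m jog '[[-3,0,0,0,0,0],[-3,0,0,0,0,0]]'; python3 -c "
from h import *
tcp()"
```

```text
t: 21.05
eef_pos: [0.4984, 0.3816, 0.1215]
ee_rot: [-3.13, 0.007, -1.572]
force: [24.7, -5.2, -13.7]
width: 0.0002
press [ -3.9  49.2 121.5] rot [-3.13   0.007 -1.572] F [ 24.7  -5.2 -13.7] t 21.05
```

```bash
python3 -m jog '[[-4,0,0,0,0,0],[-4,0,0,0,0,0]]'; python3 -c "
from h import *
tcp()"
```

```text
t: 21.25
eef_pos: [0.4984, 0.3816, 0.1217]
ee_rot: [-3.118, 0.009, -1.572]
force: [26.9, -5.6, -13.5]
width: 0.0001
press [ -3.9  49.2 121.7] rot [-3.118  0.009 -1.572] F [ 26.9  -5.6 -13.5] t 21.25
```

Left crank is on its stop: 25 N with no movement at the predicted position. Now the last right step.

```bash
python3 -m jog '[[7,0,3,0,0.02,0],[0,0,38,-0.008,0,0],[2,-25,3,0,0,0],[2,-35,0,0,0,0],[1,-23,0,0,0,0],[0,-4,0,0,0,0],[0,0,0,0,0,0]]'; python3 -c "
from h import *
tcp()"
```

```text
t: 21.95
eef_pos: [0.5089, 0.2938, 0.166]
ee_rot: [-3.139, 0.005, -1.571]
force: [-0.4, 1.3, 0.4]
width: 0.0005
press [-31.6 -34.7 166. ] rot [-3.139  0.005 -1.571] F [-0.4  1.3  0.4] t 21.95
```

```bash
python3 -m jog '[[0,0,-24,0,0,0],[0,0,-24,0,0,0],[0,0,-3,0,0,0],[0,0,0,0,0,0],[6,0,0,0,0,0],[5,0,-0.5,0,0,0],[5,1,-0.5,0,0,0],[5,1,-0.5,0,0,0],[5,1,-0.5,0,0,0],[3,0,0,0,0,0],[0,0,0,0,0,0]]'; python3 -c "
from h import *
tcp()"
```

```text
t: 23.05
eef_pos: [0.5396, 0.3059, 0.1164]
ee_rot: [-3.137, 0.015, -1.569]
force: [-1.1, -0.3, -1.8]
width: 0.0004
press [  1.3 -36.8 116.4] rot [-3.137  0.015 -1.569] F [-1.1 -0.3 -1.8] t 23.05
```

```bash
python3 -m jog '[[3,0,0,0,0,0],[3,0,0,0,0,0],[0,0,0,0,0,0]]'; python3 -c "
from h import *
tcp()"
```

```text
t: 23.35
eef_pos: [0.5462, 0.3059, 0.1168]
ee_rot: [-3.137, 0.016, -1.569]
force: [-1.4, 0.7, -0.4]
width: 0.0006
press [  7.3 -39.6 116.8] rot [-3.137  0.016 -1.569] F [-1.4  0.7 -0.4] t 23.35
```

```bash
python3 -m jog '[[3,-2,0,0,0,0],[3,-2,0,0,0,0],[3,0,0,0,0,0]]'; python3 -c "
from h import *
tcp()"
```

```text
t: 23.65
eef_pos: [0.5474, 0.3056, 0.1168]
ee_rot: [3.135, 0.021, -1.57]
force: [-17.0, 2.5, 8.6]
width: 0.0004
press [  8.3 -40.4 116.8] rot [ 3.135  0.021 -1.57 ] F [-17.    2.5   8.6] t 23.65
```

```bash
python3 -m jog '[[4,0,0,0,0,0],[4,0,0,0,0,0]]'; python3 -c "
from h import *
tcp()"
```

```text
t: 23.85
eef_pos: [0.5474, 0.3055, 0.1168]
ee_rot: [3.123, 0.019, -1.57]
force: [-21.9, 6.2, 12.4]
width: 0.0005
press [  8.2 -40.5 116.8] rot [ 3.123  0.019 -1.57 ] F [-21.9   6.2  12.4] t 23.85
```

The right crank is also at its stop: 22 N with no movement, at the predicted position. Retreating for a final look.

```bash
python3 -m jog '[[-8,0,3,0,0,0],[0,0,40,0,0,0],[0,0,40,0,-0.015,0],[0,30,10,0,0,0],[0,35,0,0,0,0],[0,35,0,0,0,0],[0,35,0,0,0,0],[0,35,0,0,0,0],[0,20,0,0,0,0],[0,0,0,0,0,0],[0,0,0,0,0,0]]'; python3 -c "
from h import *
tcp();f=eyes.grab_frame('scene');g=eyes.grab_frame('top')
cv2.imwrite('pics/f_s.png',f);cv2.imwrite('pics/f_t.png',g)
cv2.imwrite('pics/s7.png',np.vstack([cv2.resize(f[140:320,220:440],None,fx=3,fy=3,interpolation=cv2.INTER_CUBIC)]))
for s,C,th in(('L',P(0,85),115.1),('R',P(0,-85),-64.9)):
  t=np.radians(th)-3.75;p=C+35*np.array([np.cos(t),np.sin(t)]);u,v=proj('scene',[*p/1000,.122]);print(s,'exp crop',(u-220)*3,(v-140)*3)
for y in(40,-40):
  u,v=proj('scene',[*P(-65,y)/1000,.039]);print('exp near edge',(u-220)*3,(v-140)*3)
for y in(103,-103):
 for z in (82,64):
  u,v=proj('scene',[*P(-25,y)/1000,z/1000]);print('platen top near corner',y,z,(u-220)*3,(v-140)*3)
"
```

```text
t: 24.95
eef_pos: [0.5432, 0.4981, 0.2203]
ee_rot: [-3.132, 0.021, -1.572]
force: [0.3, -0.5, -0.4]
width: 0.0008
press [ 86.1 135.7 220.3] rot [-3.132  0.021 -1.572] F [ 0.3 -0.5 -0.4] t 24.95
L exp crop 264.42157841524994 251.61592004623824
R exp crop 463.66085155191104 275.82345169502116
exp near edge 255.27566401993698 396.93637110859856
exp near edge 369.9046054119989 450.008102115715
platen top near corner 103 82 198.56630614350098 271.0440817378998
platen top near corner 103 64 200.53920818839077 289.09810048901517
platen top near corner -103 82 499.24850074605155 402.2185885244151
platen top near corner -103 64 496.9056689296201 419.7561643009847
```

View pics/s7.png

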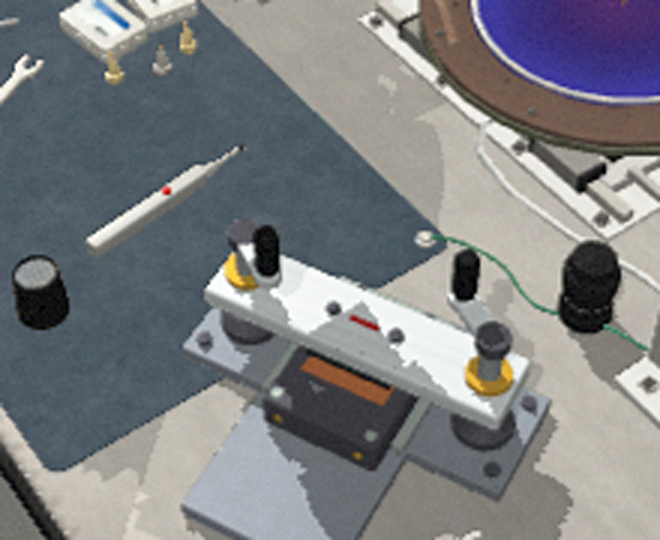

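The handles sit at (266,251) and (466,275). At the end stops I'd expect (264,252) and (464,276). The platen is low and level, the carrier is home, and the bystanders haven't moved. Handing in.

```bash
python3 -c "
from station import workorder
print(workorder.job_done())"
```

```text
the job is handed in; nothing more can be done
None
```

The carrier is home against the back stop and both cranks are at their end stops. I handed in at about 25 s of the 72 s allowed; no verdict was reported.

**Carrier:** I pushed it with the shut fingers until it stopped at the predicted home position. It took 22 N there without moving, and its near edge was within about 2–3 mm of where it should be in the image. I saw no skew. I did not re-measure the carrier numerically after the cranking; in the last picture it looks unmoved.

**Cranks:** I turned them alternately with one fingertip. In the pictures taken between steps the lead was at most about 0.6 rad; worked out from the pushes, the largest was about 1.1 rad. That is under a quarter turn and about 0.03 rad of tilt. The first left step went about 0.2 rad further than planned.

**End stops:** Each crank resisted a firm push (25 N left, 22 N right) without moving. Both handles are within about 1 px of their 3.75 rad positions in the image.

**Surroundings:** The platen looks low and level. The loupe, pen and lens look unmoved in the last picture, though I did not measure them again.

**Disagreement:** Two angles worked out from the finger's position read about 0.1 rad more than the camera showed, because the fingers are narrower than I assumed. I corrected for that in the later steps.

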